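# Hold the sprung cover of the drying box at the red clip

### The arm

A 6-joint arm with a two-finger parallel gripper is mounted at the origin on a cart in front of the work surface, level with it; the furniture and walls round the work are solid. World frame = base frame: x ahead of the robot, y to its left, z up, the work surface at z = 0. Lengths are in m, angles in degrees, forces in N, time in s.
With the tool pointing down it reaches from about 0.325 to 1 m from the base axis. Payload 5.1 kg.
Tool frame: the origin (TCP) lies on the centre line of the jaws, within the pads' length; the fingertips stand 14 mm ahead of it and the grasp point (between the pads) lies 5 mm behind it; z points along the fingers, y is the line along which they close (so a half turn about z gives the same grasp; the last joint's range is limited). The gripper opens to 85 mm and grips with 20 to 120 N. Pads are 22 mm wide; open, the fingers measure 114 mm over their backs; the gripper's body (76 mm by 85 mm) begins 54 mm behind the grasp point. The pads swing forward as they close: fully open they stand 13 mm farther back than shut.
Start: joints at [67.918, 7.093, 94.555, -0, 78.352, -4.733], TCP at [0.194, 0.62, 0.245] pointing down, gripper open.
Joint ranges: [-149.61, 149.61], [-58.7, 133.49], [1.44, 155.28], [-77.14, 257.14], [18.33, 153.61], [-166.67, 166.67]. Speed limits (degrees/s): [147.25, 147.25, 180, 180, 180, 180].

### API

Orientations are given as a 3x3 rotation matrix whose columns are the frame's x, y, z axes.
In Python, from cell import ctrl gives the robot as it stands.
- The arm moves only by the shell command python3 -m handwheel 'ROWS'. ROWS is a JSON object of lists of equal length, an entry for each row: "offset": the shift along the tool's x, y, z in cm, a list of three; "twist": the turn about the tool's z in rad; "gripper": the opening in per cent of the stroke, from 0 (shut) to 100 (fully open). In form: {"offset": [[x, y, z], ...], "twist": [twist, ...], "gripper": [gripper, ...]}. A call has 1 to 12 rows; each row is the pose to reach, as a shift and turn from the pose commanded when the call began, along the tool's axes at that moment; what a row does not reach only later rows make up. A row lasts 1/8 s, in which the tool goes at most 62.5 mm and 10.7 degrees, less where a joint would pass 70% of its speed; a pose out of reach is approached as far as the arm can. A call with a gripper value outside its range is refused whole. The fingers move at their own pace and stop on an object; the grip force is fixed at half the most. Time passes only in rows, so rows that repeat a pose let the fingers close. It gives the time, the measured TCP pose, the force, the opening and the grip force at its end, in the units of the state.
- ctrl.get_state(): the state, without advancing time (a new reading comes with each control period).
- ctrl.capture(name): name is "scene" or "top" or "wrist"; returns a dict with "frame" (420x560x3 uint8, blue, green, red), "fov_y" (degrees; the focal length in pixels is half the picture's height over the tangent of half this angle, whatever the lens; pixels are square), "cx", "cy" (the principal point, pixels), "distortion" ([k1, k2, p1, p2, k3] as OpenCV has them; the pictures are not rectified), "rvec" (rotation vector, rad) and "tvec" (3), from world to camera coordinates, as OpenCV has them; the wrist camera has in their place "tool_from_camera" (4x4, takes a point from camera to tool coordinates, whose origin is the TCP and whose axes are the flange's). Camera axes: x right, y down, z forward; pixel columns grow to the right and rows downward; lengths in m; the calibration is good to about 2 mm. A picture is of the moment at which its call begins: read the wrist's pose just before it. There is no depth.
- ctrl.finish_job(): hands the job in; it is judged then, once.
The state is a dict: "clock": time; "joint_positions": joint angles; "qvel": joint speeds; "joint_torque": joint torques, N m; "eef_pos": TCP position; "eef_rot": TCP orientation; "contact_force": force on the tool from outside, world axes, zero at the start; "ft_torque": the same for the moment, N m; "gripper_width": finger opening in m; "grip_force": force on a finger pad.
Only numpy, scipy, OpenCV 4.12 (cv2) and the standard library are available. Lean on these libraries where they do the work, as an engineer would, in place of code of your own. Each camera call takes 0.05 s, during which the arm holds its last target. There are 200 camera calls.

### The job

The stub drying box has a cover that springs shut, and the stubs inside need airing with the cover at a set opening. Lift the cover by the bar handle on top, against its spring, until the yellow pointer on its side stands level with the red clip on the arc scale, and hold it steady there: finish with the gripper still holding the cover up at the clip. Do not swing the cover well past the clip on the way, and leave the clip and the bottle, jar and eyepiece beside the box where they are.

Things in the scene. Friction and masses are not known exactly. Their poses are not given: they have to be found in the camera images.
- drying_box: Grey box with a steel foot, 138 x 118 mm on plan, 55 mm high without its cover, fixed to the bench, yaw within 0.25 rad. Origin: centre of its underside, on the bench top. Its x axis points from the front (handle side, towards the robot at yaw 0) to the back (hinge side), y to the left, z up. On its right (-y) side, in the plane y = -79 mm, stands an aluminium scale arc of radius 100 mm about the hinge, 12 mm wide, its top end 154 mm above the bench.
- cover_hinge (a point): Point on the hinge axis of the cover, at the back of the box: x = +60, y = 0, z = 60 mm in the box's frame. The axis runs along the box's y.
- cover (a joint): Angle of the cover in rad: 0 closed (level), growing as its front edge rises, stop at 1.30. A spring hinge (0.5 N m/rad, with 0.2 N m of preload when shut) and its 0.18 kg weight always pull it shut: lifting at the handle takes about 3 N at the start and 7 N at the largest marked angle, and it snaps shut when let go.
- cover_handle (a point): Middle of the bar handle on the cover: a dark round bar 10 mm thick, 72 mm long, parallel to the box's y, on two posts at its ends (62 mm free between the posts). With the cover shut the bar's centre is 98 mm above the bench, with 29 mm of free space under the bar down to a 2 mm raised pad on the white cover, 100 mm in front of and 38 mm above the hinge axis; it goes round with the cover. The bar is round, so it can turn between the fingers as the cover tilts.
- cover_pointer (a point): End of the yellow pointer pin (6 mm thick) on the right side of the cover, 69 mm to the right of the box's middle, 100 mm from the hinge axis; level with the hinge axis when shut. Goes round with the cover.
- clip_mark (a point): The mark: the inner side, facing the pointer, of the red clip (12 mm high along the arc) that sits on the scale arc, also 100 mm from the hinge axis and 69 mm to the right of the box's middle. The clip stays where it is set, between 0.45 and 0.80 rad above the pointer's shut position. The pointer end and this point meet when the cover is at the marked angle. Its own z axis points along the arc, upward (the way the pointer travels).
- lens_cleaner: Bystander: white bottle with blue cap, 36 mm wide, 95 mm high, standing to the left of the box. Origin: centre of its underside.
- screw_jar: Bystander: white jar with yellow lid, 41 mm wide, 43 mm high, standing to the left of the box. Origin: centre of its underside.
- eyepiece: Bystander: black eyepiece, 39 mm wide, 49 mm high, standing to the right of the box. Origin: centre of its underside.

How it is judged (in metres and radians):
On the way:
1. the cover is lifted off its seat by the gripper (value of joint cover above 0.15 rad and contact force between the fingers and cover above 0.5 N), for 0.1 s.
At the end, for the whole second after the job is handed in: The pointer end is within 7 mm of the clip's mark (about 4 degrees) and steady (under 0.1 rad/s), the fingers press on the cover with more than 1 N and hold it up, no bystander touches the cover, the clip is within 5 mm and the upright bystanders are within 20 mm of where they began (distance between cover_pointer and clip_mark below 0.007 m and contact force between the fingers and cover above 1 N and velocity of joint cover between -0.1 and 0.1 rad/s and distance of clip_mark from where it was at the start of the episode below 0.005 m and distance of each of lens_cleaner, screw_jar, eyepiece from where it was at the start of the episode below 0.02 m and angle between each of lens_cleaner, screw_jar, eyepiece's own z axis and vertical below 0.2 rad and contact force between each of lens_cleaner, screw_jar, eyepiece and cover below 0.3 N); the arm keeps its last pose, push and grip.
It fails at once if the cover is swung well past the clip (pointer more than 20 mm above it) (z of cover_pointer in the frame of clip_mark above 0.02 m).
It fails at once if the clip is shifted along the arc (distance of clip_mark from where it was at the start of the episode above 0.006 m).
It fails at once if the bottle is pushed away or knocked over (distance of lens_cleaner from where it was at the start of the episode above 0.025 m or angle between lens_cleaner's own z axis and vertical above 0.5 rad).
It fails at once if the jar is pushed away or knocked over (distance of screw_jar from where it was at the start of the episode above 0.025 m or angle between screw_jar's own z axis and vertical above 0.5 rad).
It fails at once if the eyepiece is pushed away or knocked over (distance of eyepiece from where it was at the start of the episode above 0.025 m or angle between eyepiece's own z axis and vertical above 0.5 rad).
It also fails if it takes over 32 s, if anything falls off the work surface, if the arm or the gripper's body presses on something with over 40 N, if the wrist force passes 120 N, or if a joint passes its speed limit or range.

## Working session

There is one attempt and no reset: what is moved stays moved. The work goes in short steps, Python scripts to look and compute and a shell command to move; the robot and the scene stay as the last step left them, time stands still between calls to the robot, and variables do not carry over. Pictures are saved under pics/ and viewed, at most 10 in all, crops included, and the job is handed in when it is done.

```bash
mkdir -p pics; ls; cat > h.py <<'E'
import numpy as np, cv2
from cell import ctrl
def K(c):
    f=c["frame"].shape[0]/2/np.tan(np.radians(c["fov_y"])/2)
    return np.array([[f,0,c["cx"]],[0,f,c["cy"]],[0,0,1.]])
def cam(c,s=None):
    if "rvec" in c:
        R=cv2.Rodrigues(np.array(c["rvec"],float))[0]; t=np.array(c["tvec"],float).ravel()
    else:
        T=np.eye(4);T[:3,:3]=s["eef_rot"];T[:3,3]=s["eef_pos"]
        T=np.linalg.inv(T@np.array(c["tool_from_camera"])); R=T[:3,:3];t=T[:3,3]
    return R,t
def ray(c,uv,s=None):
    R,t=cam(c,s); p=cv2.undistortPoints(np.array(uv,float).reshape(-1,1,2),K(c),np.array(c["distortion"],float)).reshape(-1,2)
    d=np.c_[p,np.ones(len(p))]@R; return -R.T@t, d/np.linalg.norm(d,axis=1)[:,None]
def onz(c,uv,z,s=None):
    o,d=ray(c,uv,s); return o+d*((z-o[2])/d[:,2])[:,None]
def proj(c,P,s=None):
    R,t=cam(c,s); return cv2.projectPoints(np.array(P,float).reshape(-1,1,3),cv2.Rodrigues(R)[0],t,K(c),np.array(c["distortion"],float))[0].reshape(-1,2)
E
python3 - <<'E'
from h import *
a=ctrl.capture("scene");b=ctrl.capture("top")
for n,c in (("scene",a),("top",b)):
    cv2.imwrite(f"pics/{n}0.png",c["frame"]); R,t=cam(c); print(n,-R.T@t,c["fov_y"])
s=ctrl.get_state();print(s)
E
```

```text
pics
scene [ 0.08810291 -0.95342563  0.8169996 ] 43.69556834336993
top [ 0.32743872 -0.29918303  1.19354446] 43.036976729072386
{'clock': 0.1, 'joint_positions': array([ 6.79190435e+01,  7.13127524e+00,  9.46261337e+01,  9.19348833e-04,
        7.83525969e+01, -4.73348724e+00]), 'qvel': array([ 0.02178296, -0.00505485, -0.2687099 , -0.02581648, -0.08886524,
        0.09051601]), 'joint_torque': array([ 5.95953534e-04, -4.24930143e+01, -3.66655648e+01, -4.63229156e-06,
        3.96459567e-03, -1.67301334e-05]), 'eef_pos': array([0.19364206, 0.61993383, 0.24416007]), 'eef_rot': array([[-9.54513064e-01,  2.98168189e-01, -7.36307451e-04],
       [ 2.98169047e-01,  9.54511433e-01, -1.77323177e-03],
       [ 1.74092575e-04, -1.91211698e-03, -9.99998157e-01]]), 'contact_force': array([ 0.69408424, -0.56917278,  0.08828123]), 'ft_torque': array([ 0.03271515,  0.03107206, -0.01342648]), 'grip_force': 0.0, 'gripper_width': 0.08541653328733222}
```

View pics/scene0.png

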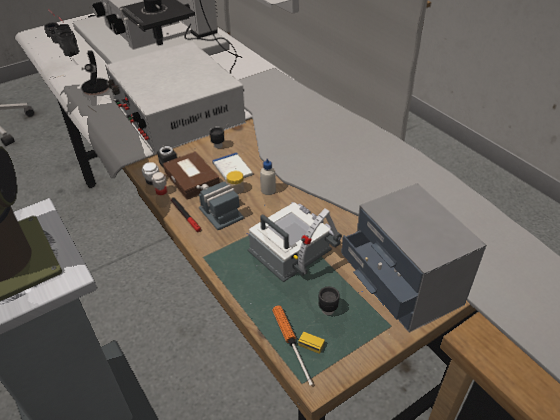

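View pics/top0.png

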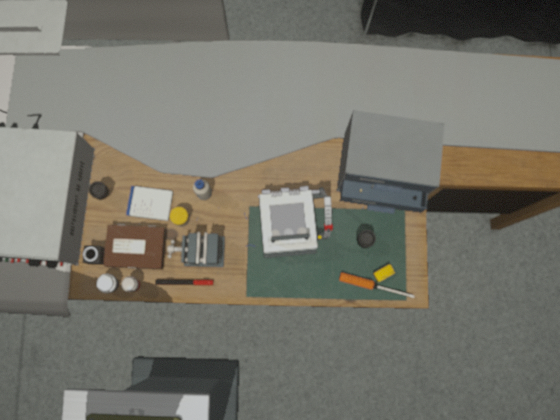

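The scene view shows the box in the middle (about 290,240), with the dark bar at about (272,228), the red clip near (305,240) and the pointer near (297,257). In the top view the box is at (288,220), the bar at about (290,239) and the clip at (328,228). I'll zoom in on both.

```bash
python3 - <<'E'
from h import *
a=ctrl.capture("scene");b=ctrl.capture("top")
A=cv2.resize(a["frame"][190:290,235:355],None,fx=5,fy=5,interpolation=cv2.INTER_CUBIC)
B=cv2.resize(b["frame"][180:260,250:350],None,fx=6,fy=6,interpolation=cv2.INTER_CUBIC)
cv2.imwrite("pics/sc.png",A);cv2.imwrite("pics/tc.png",B)
print(proj(b,[[0,0,0],[.19,.62,.25]]),proj(a,[[0,0,0],[.19,.62,.25]]))
print(onz(b,[[288,220],[290,239],[328,228],[202,188],[179,216],[366,237]],0.05))
E
```

```text
[[ 130.61054253  464.10956685]
 [-221.23790738  367.19027152]] [[  1.87786329 263.82996849]
 [-10.95280282  31.28292841]]
[[ 0.52872893 -0.32322085  0.05      ]
 [ 0.48708059 -0.32841833  0.05      ]
 [ 0.51324525 -0.4106521   0.05      ]
 [ 0.59553594 -0.1320417   0.05      ]
 [ 0.53149962 -0.0849445   0.05      ]
 [ 0.49545691 -0.49361212  0.05      ]]
```

View pics/sc.png

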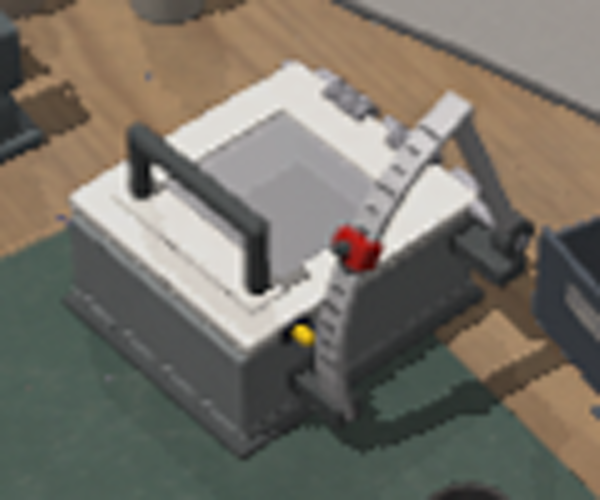

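View pics/tc.png

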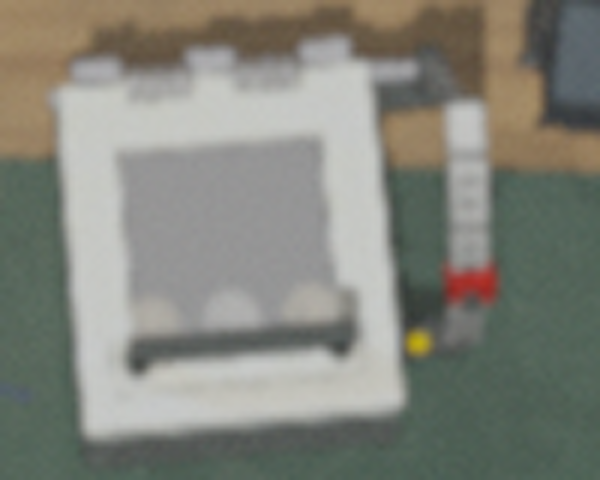

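The crops show the bar ends clearly: scene crop (140,130) and (256,226), top crop (138,347) and (350,325). The red clip and yellow pin are also clean blobs. Next I'll triangulate them.

```bash
cat > m.py <<'E'
from h import *
def tri(rs):
    A=sum(np.eye(3)-np.outer(d,d) for o,d in rs); b=sum((np.eye(3)-np.outer(d,d))@o for o,d in rs)
    P=np.linalg.solve(A,b); return P,[np.linalg.norm(np.cross(P-o,d))*1e3 for o,d in rs]
def blob(c,col,box):
    x0,y0,x1,y1=box; h=cv2.cvtColor(c["frame"][y0:y1,x0:x1],cv2.COLOR_BGR2HSV)
    m=(h[...,1]>130)&(h[...,2]>70)&(((h[...,0]<8)|(h[...,0]>172)) if col=="r" else ((h[...,0]>20)&(h[...,0]<36)))
    v,u=np.nonzero(m); return (u.mean()+x0,v.mean()+y0) if len(u) else None, len(u)
BA=(285,215,325,275);BB=(312,215,340,245)
E
python3 - <<'E'
from m import *
a=ctrl.capture("scene");b=ctrl.capture("top")
def two(p,q): return tri([tuple(x if i==0 else x[0] for i,x in enumerate(ray(a,[p]))),tuple(x if i==0 else x[0] for i,x in enumerate(ray(b,[q])))])
L=two((235+143/5,190+128/5),(250+138/6,180+347/6)); R=two((235+256/5,190+222/5),(250+350/6,180+325/6))
print("bar",L,R)
bar=onz(b,[(273,237.8),(308.3,234.2)],.100); print(bar)
cov=onz(b,[(250+x/6,180+y/6) for x,y in((58,90),(85,438),(405,405),(375,65))],.065);print(cov, cov.mean(0))
d=bar[0]-bar[1];print("yaw bar",np.arctan2(-d[0],d[1]));
for i,j in((1,0),(2,3)):
  e=cov[j]-cov[i];print("yaw edge",np.arctan2(e[1],e[0]))
for i,j in((0,3),(1,2)):
  e=cov[i]-cov[j];print("yaw edge",np.arctan2(-e[0],e[1]))
for k in "ry":
    pa,na=blob(a,k,BA);pb,nb=blob(b,k,BB);print(k,pa,na,pb,nb,two(pa,pb))
E
```

```text
bar (array([ 0.48138416, -0.29201992,  0.10366873]), [np.float64(0.26351725422327027), np.float64(0.26351725422314193)]) (array([ 0.48885597, -0.36397536,  0.10555288]), [np.float64(1.5922203508616128), np.float64(1.5922203508617854)])
[[ 0.48172777 -0.29188733  0.1       ]
 [ 0.49108033 -0.36491642  0.1       ]]
[[ 0.57959557 -0.26028126  0.065     ]
 [ 0.45359969 -0.27372921  0.065     ]
 [ 0.46814903 -0.38705041  0.065     ]
 [ 0.59185101 -0.37489494  0.065     ]] [ 0.52329883 -0.32398896  0.065     ]
yaw bar 0.12737291041563323
yaw edge 0.10633062549769241
yaw edge 0.09794969861402351
yaw edge 0.10652351286822781
yaw edge 0.12769174018379148
r (np.float64(306.3636363636364), np.float64(239.38636363636363)) 44 (np.float64(328.03125), np.float64(227.09375)) 32 (array([ 0.50472535, -0.40443459,  0.11559789]), [np.float64(0.27805621963423405), np.float64(0.27805621963431837)])
y (np.float64(295.3333333333333), np.float64(256.4666666666667)) 15 (np.float64(319.2307692307692), np.float64(236.6153846153846)) 13 (array([ 0.49094106, -0.39016901,  0.06482652]), [np.float64(0.8227534742172851), np.float64(0.8227534742173407)])
```

```bash
python3 -m handwheel '{"offset":[[-2,-3,-2],[-5,-7.5,-4],[-8.5,-12.3,-6],[-12,-17.2,-6],[-15.4,-22,-6],[-18.9,-27,-6],[-22.3,-32,-6],[-25.8,-37,-6],[-29.2,-42,-6],[-32.7,-47,-6],[-36.1,-52,-6],[-39.5,-57,-6]],"twist":[0.08,0.18,0.28,0.38,0.48,0.58,0.68,0.78,0.88,0.98,1.08,1.158],"gripper":[100,100,100,100,100,100,100,100,100,100,100,100]}'; python3 - <<'E'
from h import *
s=ctrl.get_state();R=s["eef_rot"];print(s["eef_pos"],np.degrees(np.arctan2(R[1,1],R[0,1])))
print(R.T@(np.array([.486,-.328,.20])-s["eef_pos"])*100)
E
```

```text
clock: 1.8
eef_pos: [0.401, -0.0435, 0.3057]
eef_rot: [[-0.107, 0.994, 0.002], [0.994, 0.107, -0.0], [-0.0, 0.002, -1.0]]
contact_force: [0.1, 0.4, -0.2]
gripper_width: 0.0852
grip_force: 0.0
[ 0.40101354 -0.04352234  0.30571991] 6.116043094214068
[-29.18852917   5.402064    10.58852464]
```

```bash
python3 -m handwheel '{"offset":[[-4,0.7,0],[-9,1.7,0],[-14.5,2.7,0],[-20,3.7,1.5],[-24.5,4.5,4],[-28,5.2,7],[-29.2,5.4,9.5],[-29.2,5.4,10.6],[-29.2,5.4,10.6]],"twist":[0,0,0,0,0,0,0,0,0],"gripper":[100,100,100,100,100,100,100,100,100]}'; python3 - <<'E'
from h import *
s=ctrl.get_state();c=ctrl.capture("wrist");cv2.imwrite("pics/w1.png",c["frame"])
print(s["eef_pos"],np.array(c["tool_from_camera"]).round(3).tolist()); print(proj(c,[[.486,-.328,.098],[.482,-.292,.098],[.49,-.364,.098]],s))
E
```

```text
clock: 2.92
eef_pos: [0.4862, -0.325, 0.1987]
eef_rot: [[-0.11, 0.994, -0.001], [0.994, 0.11, 0.001], [0.001, -0.001, -1.0]]
contact_force: [0.5, 1.1, 1.4]
gripper_width: 0.0852
grip_force: 0.0
[ 0.48623847 -0.32501156  0.19865195] [[0.001, -0.949, -0.316, 0.082], [1.0, 0.002, -0.0, -0.001], [0.001, -0.316, 0.949, -0.129], [0.0, 0.0, 0.0, 1.0]]
[[276.42642041 218.37074945]
 [276.52080091 171.76840322]
 [276.34030967 260.81479467]]
```

View pics/w1.png

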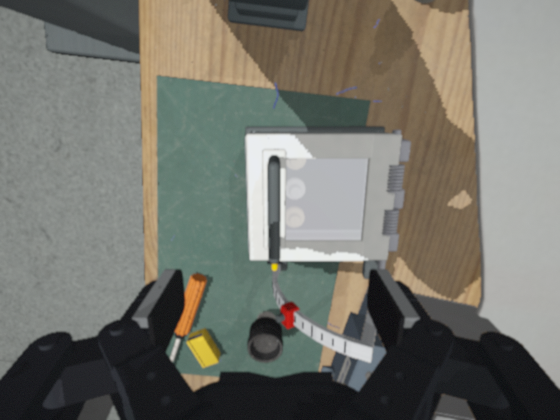

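The bar sits at column 274, rows 156 to 262, within about 3 mm of the prediction. It's between the fingers, so I'll descend and close.

```bash
python3 -m handwheel '{"offset":[[-0.2,-0.1,2.5],[-0.3,-0.1,5.5],[-0.3,-0.1,8],[-0.3,-0.1,9.7],[-0.3,-0.1,10.3],[-0.3,-0.1,10.3],[-0.3,-0.1,10.3],[-0.3,-0.1,10.3],[-0.3,-0.1,10.3],[-0.3,-0.1,10.3],[-0.3,-0.1,10.3],[-0.3,-0.1,10.3]],"twist":[0,0,0,0,0,0,0,0,0,0,0,0],"gripper":[100,100,100,100,100,40,20,5,5,0,0,0]}'
```

```text
clock: 4.47
eef_pos: [0.4851, -0.3292, 0.0968]
eef_rot: [[-0.11, 0.994, -0.002], [0.994, 0.11, -0.0], [-0.0, -0.002, -1.0]]
contact_force: [-5.3, 0.0, 4.6]
gripper_width: 0.0074
grip_force: 58.6
```

```bash
python3 -m handwheel '{"offset":[[0,0.1,-0.25],[0,0.2,-0.5],[0,0.31,-0.75],[0,0.43,-1],[0,0.55,-1.23],[0,0.68,-1.46],[0,0.81,-1.69],[0,0.95,-1.91],[0,1.1,-2.13],[0,1.26,-2.35],[0,1.57,-2.78],[0,1.57,-2.78]],"twist":[0,0,0,0,0,0,0,0,0,0,0,0],"gripper":[0,0,0,0,0,0,0,0,0,0,0,0]}'; cat >> m.py <<'E'
def meas(tag):
    a=ctrl.capture("scene");b=ctrl.capture("top"); out={}
    for k in "ry":
        pa,na=blob(a,k,BA);pb,nb=blob(b,k,BB);print(k,pa,na,pb,nb)
        if pa and pb:
            (o,d),(p,q)=ray(a,[pa]),ray(b,[pb]); out[k]=tri([(o,d[0]),(p,q[0])]);print(out[k])
    A=cv2.resize(a["frame"][180:280,235:355],None,fx=4,fy=4,interpolation=cv2.INTER_CUBIC)
    B=cv2.resize(b["frame"][180:280,250:350],None,fx=4,fy=4,interpolation=cv2.INTER_CUBIC)
    cv2.imwrite(f"pics/{tag}.png",np.hstack([A,B[:, :320]]))
E
python3 -c 'from m import *;meas("l1")'
```

```text
clock: 5.98
eef_pos: [0.4985, -0.3276, 0.1227]
eef_rot: [[-0.11, 0.994, -0.008], [0.994, 0.11, 0.0], [0.001, -0.008, -1.0]]
contact_force: [-9.7, -3.7, 0.6]
gripper_width: 0.0076
grip_force: 58.6
r (np.float64(306.40425531914894), np.float64(239.5531914893617)) 47 (np.float64(328.1842105263158), np.float64(226.92105263157896)) 38
(array([ 0.50492904, -0.40467133,  0.11530939]), [np.float64(0.04751400065063812), np.float64(0.047514000650908716)])
y (np.float64(296.8125), np.float64(246.5)) 16 (np.float64(320.54545454545456), np.float64(232.8181818181818)) 11
(array([ 0.49474326, -0.39049712,  0.09101553]), [np.float64(1.3467035222530688), np.float64(1.3467035222530745)])
```

View pics/l1.png

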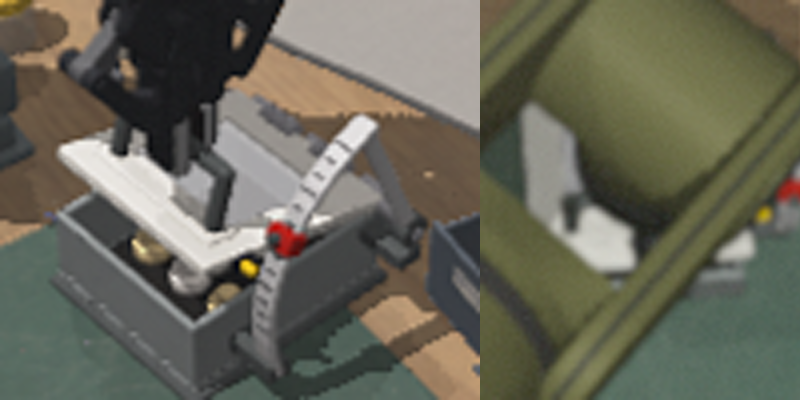

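The cover is lifted to about 0.27 rad. The yellow pin is at scene pixel (297,246) and the clip at (306,239.5), at roughly 0.51 rad. I'll keep going along the arc.

```bash
python3 -m handwheel '{"offset":[[0,0.17,-0.2],[0,0.34,-0.41],[0,0.52,-0.61],[0,0.7,-0.81],[0,0.89,-1],[0,1.08,-1.19],[0,1.25,-1.35],[0,1.4,-1.48],[0,1.5,-1.57],[0,1.57,-1.63],[0,1.57,-1.63],[0,1.57,-1.63]],"twist":[0,0,0,0,0,0,0,0,0,0,0,0],"gripper":[0,0,0,0,0,0,0,0,0,0,0,0]}';python3 -c 'from m import *;meas("l2")'
```

```text
clock: 7.58
eef_pos: [0.5126, -0.326, 0.1394]
eef_rot: [[-0.11, 0.994, -0.012], [0.994, 0.11, 0.0], [0.002, -0.012, -1.0]]
contact_force: [-15.7, -2.5, 4.7]
gripper_width: 0.008
grip_force: 58.6
r (np.float64(306.2857142857143), np.float64(239.3673469387755)) 49 (np.float64(328.3939393939394), np.float64(227.03030303030303)) 33
(array([ 0.50448586, -0.40497485,  0.11634025]), [np.float64(0.01512436502714192), np.float64(0.015124365027363766)])
y (np.float64(299.07142857142856), np.float64(237.85714285714286)) 14 (np.float64(320.70588235294116), np.float64(228.58823529411765)) 17
(array([ 0.50074614, -0.38919889,  0.10992974]), [np.float64(1.2673426549125877), np.float64(1.26734265491261)])
```

View pics/l2.png

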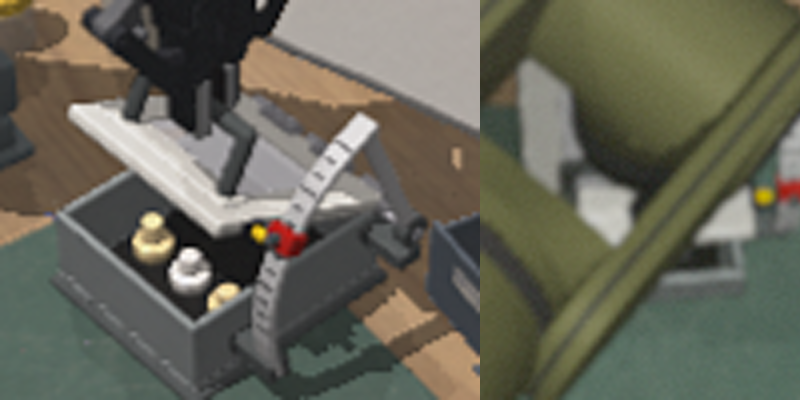

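The pin is about 5–6 mm of arc below the clip (scene pin at (299,238), clip at (306,239)). A small extra lift should close it.

```bash
python3 -m handwheel '{"offset":[[0,0.1,-0.08],[0,0.2,-0.17],[0,0.3,-0.26],[0,0.4,-0.34],[0,0.4,-0.34],[0,0.4,-0.34],[0,0.4,-0.34],[0,0.4,-0.34]],"twist":[0,0,0,0,0,0,0,0],"gripper":[0,0,0,0,0,0,0,0]}';python3 -c 'from m import *;meas("l3")'
```

```text
clock: 8.68
eef_pos: [0.517, -0.3255, 0.1436]
eef_rot: [[-0.11, 0.994, -0.011], [0.994, 0.11, 0.0], [0.002, -0.011, -1.0]]
contact_force: [-15.6, -1.6, 7.5]
gripper_width: 0.0076
grip_force: 58.7
r (np.float64(306.36), np.float64(239.38)) 50 (np.float64(328.2647058823529), np.float64(227.11764705882354)) 34
(array([ 0.50452585, -0.40482696,  0.11608908]), [np.float64(0.18932661544681523), np.float64(0.18932661544661544)])
y (np.float64(300.0), np.float64(235.2)) 10 (np.float64(320.8125), np.float64(227.3125)) 16
(array([ 0.50269709, -0.38901716,  0.11569415]), [np.float64(1.0226183814989274), np.float64(1.0226183814989023)])
```

View pics/l3.png

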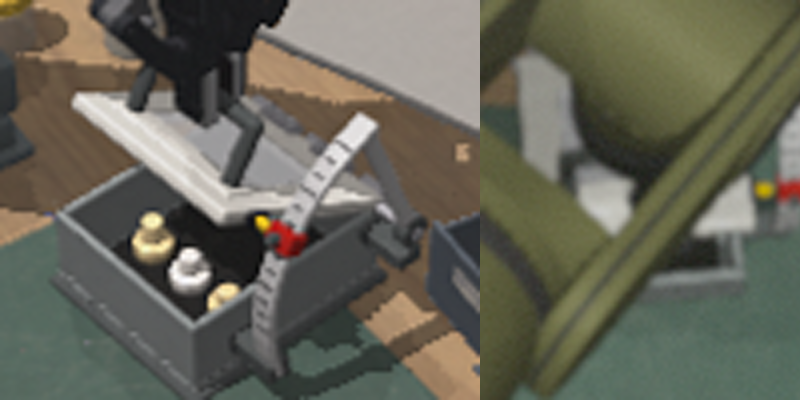

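The pin now triangulates level with the clip, within about 1 mm, and the grip is holding steady. I'll hand the job in.

```bash
python3 -c 'from cell import ctrl;print(ctrl.finish_job())'
```

```text
the job is handed in; nothing more can be done
None
```

I handed the job in with the gripper still holding the cover up at about 0.53 rad; the pointer measured within about 1 mm of the clip and the clip had not moved, but the judge returned no verdict.

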